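Open the bench vacuum valve by one turn

TASK

Open the vacuum valve next to the spin coater: with the fingers, push its hand wheel round by the upright handle, counter-clockwise as seen from above, through exactly one full turn, so that the handle finishes where it began, then take the hand away. Push from outside with the fingers only: never take the handle between the fingers. Leave the vial, dish, timer and collar where they stand.

Things in the scene. Friction and masses are not known exactly. Their poses are not given: they have to be found in the camera images.
- wheel (a joint): Angle of the valve's hand wheel about its vertical axis, rad; grows counter-clockwise as seen from above (the opening direction). Starts anywhere within +-1.5 and can turn more than a full turn either way. Stiff: about 0.2 N m, so about 3 N at the handle; it does not coast and stays where it is left.
- hub (a point): Point on the axis of the black wheel, on top of its hub nut, 114 mm above the bench. Wheel: rim 160 mm over the outside, 16 mm thick, top 106 mm above the bench; three thin spokes; 36 mm hub. The valve (brass body, steel foot, two capped pipe ends) is bolted to the bench under the wheel, within 75 mm of the axis.
- handle: Upright round aluminium handle on the end of one spoke, its centre line 62 mm from the wheel's axis: a grip of 22 mm diameter from 110 to 160 mm above the bench, with a 26 mm steel collar at its foot that ends at 110 mm. Origin on its centre line, 104 mm above the bench; z up. It goes round with the wheel and can spin freely on its own pin.
- amber_vial: Loose small amber glass vial with black cap, standing, 28 mm diameter, 58 mm tall; origin at the centre of its underside. Leave alone.
- dish: Loose clear, whitish-looking round dish, 90 mm diameter, 15 mm tall; origin at the centre of its underside. Leave alone.
- timer: Loose white timer, a standing block 66 mm wide, 62 mm tall, 22 mm thick; origin at the centre of its underside. Leave alone.
- collar: Loose small steel collar (ring), 26 mm diameter, 16 mm tall; origin at the centre of its underside. Leave alone.
Things that resemble listed ones, but are neither listed nor needed, are in the scene too. Of the things that look like the part that bears wheel, the smallest one is meant.

How it is judged:
On the way, in this order (a step that is already met when the one before it is completed fails the run):
1. the handle is pushed by the robot in the first part of the turn (value of joint wheel between 1.7 and 3 rad and contact force between handle and the fingers above 0.3 N), for 0.05 s.
2. the handle is pushed by the robot in the later part of the turn (value of joint wheel between 3.3 and 4.6 rad and contact force between handle and the fingers above 0.3 N), for 0.05 s.
At the end, for the whole second after the job is handed in: The wheel has gone one turn counter-clockwise and is at rest, its handle within 12 mm (about 11 degrees of turn) of where it began; the vial, dish, timer and collar are within 30 mm of their starting places (distance of handle from where it was at the start of the episode below 0.012 m and value of joint wheel between 4.5 and 8.1 rad and velocity of joint wheel between -0.03 and 0.03 rad/s and distance of each of amber_vial, dish, timer, collar from where it was at the start of the episode below 0.03 m); the robot touches nothing.
It fails at once if the handle is taken between the fingers (horizontal distance between the grasp point and handle below 0.012 m and z of the grasp point in the frame of handle below 0.056 m).
It fails at once if the vial, dish, timer or collar is moved, lifted or knocked over (distance of any of amber_vial, dish, timer, collar from where it was at the start of the episode above 0.03 m or angle between any of amber_vial, timer's own z axis and vertical above 0.6 rad).
It also fails if it takes over 59 s, if anything falls off the work surface, if the arm or the gripper's body presses on something with over 40 N, if the wrist force passes 120 N, or if a joint passes its speed limit or range.

ROBOT

A 6-joint arm with a two-finger parallel gripper is mounted at the origin on the work surface. World frame = base frame: x ahead of the robot, y to its left, z up, the work surface at z = 0. Lengths are in m, angles in rad, forces in N, time in s.
With the tool pointing down it reaches from about 0.4 to 0.825 m from the base axis. Payload 7 kg.
Tool frame: the origin (TCP) lies between the finger pads; the fingertips stand 22 mm ahead of it and the grasp point (between the pads) lies 3 mm ahead of it (arm.tip_reach is the distance from the TCP to the fingertips, in m); z points along the fingers, y is the line along which they close (so a half turn about z gives the same grasp; the last joint's range is limited). The gripper opens to 88 mm and grips with 3 to 60 N. Pads are 19 mm wide; open, the fingers measure 130 mm over their backs; the gripper's body (78 mm by 193 mm) begins 47 mm behind the grasp point.
Start: joints at [1.543, 0.359, 0.012, 0, -1.224, -0.288], TCP at [0.21, 0.642, 0.249] pointing down, gripper open.
Joint ranges: [-3.07, 3.07], [-1.43, 2.12], [-1.02, 1.25], [-3.03, 1.67], [-3.05, -0], [-3.03, 3.03]. Speed limits (rad/s): [2.39, 2.39, 3.01, 3.14, 3.14, 3.14].

INTERFACE

Orientations are given as [roll, pitch, yaw] about the fixed x, y, z axes, in that order (R = Rz(yaw) Ry(pitch) Rx(roll)).
In Python, from station import arm, viewer gives the robot as it stands. The module is installed in compiled form; this text tells all that it offers.
- The arm moves only by the tool apply_moves, never from a script. Its argument "commands" is a list that holds one entry, the list of rows, each a list of 5 numbers: the closure, from -1 (fully open) to 1 (shut), then the shift along the world's x, y, z as a fraction of full scale, then the turn about the world's z as a fraction of full scale. In form: [[[fingers, tx, ty, tz, yaw], ...]]. A call has 1 to 12 rows; each row shifts and turns the commanded pose from where the row before left it; what a row does not reach is not made up. Full scale, the value 1, is 20 cm for a shift and pi rad for a turn. A row lasts 1/10 s, in which the tool goes at most 50 mm and 8.59 degrees, less where a joint would pass 70% of its speed; a pose out of reach is approached as far as the arm can. A call with a number of a shift or a turn outside -1 to 1 is refused whole. A call with a gripper value outside its range is refused whole. The fingers move at their own pace and stop on an object; "force" is the grip in N (left out, the last holds). Time passes only in rows, so rows that do not move let the fingers close. It gives the time, the measured TCP pose, the force, the opening and the grip force at its end, in the units of the state.
- arm.get_state(): the state, without advancing time (a new reading comes with each control period).
- viewer.grab_frame(name): name is "scene" or "top" or "wrist"; returns a dict with "image" (400x640x3 uint8, blue, green, red), "mtx" (3x3 intrinsics, pixels), "rvec" (rotation vector, rad) and "tvec" (3), from world to camera coordinates, as OpenCV has them. Camera axes: x right, y down, z forward; pixel columns grow to the right and rows downward; lengths in m; the calibration is good to about 2 mm. A picture is of the moment at which its call begins. There is no depth.
- arm.job_done(): hands the job in; it is judged then, once.
The state is a dict: "t": time; "q": joint angles; "qd": joint speeds; "joint_efforts": joint torques, N m; "eef_pos": TCP position; "ee_rot": TCP orientation; "force": force on the tool from outside, world axes, zero at the start; "moment": the same for the moment, N m; "width": finger opening in m; "gripper_force": force on a finger pad.
Only numpy, scipy, OpenCV 4.12 (cv2) and the standard library are available. Lean on these libraries where they do the work, as an engineer would, in place of code of your own. Each camera call takes 0.05 s, during which the arm holds its last target. There are 200 camera calls.

## Working session

There is one attempt and no reset: what is moved stays moved. The work goes in short steps, Python scripts to look and compute and a tool call to move; the robot and the scene stay as the last step left them, time stands still between calls to the robot, and variables do not carry over. Pictures are saved under pics/ and viewed, at most 10 in all, crops included, and the job is handed in when it is done.

Besides the shell and the picture viewer there is one more tool, called after "Request:" by a JSON object that holds its "name" and its "arguments". apply_moves: Moves the arm, as the interface text tells. Shift numbers are shares of 20 cm and turn numbers shares of pi rad, none past 1 either way. Its arguments: {"type":"object","properties":{"commands":{"type":"array","items":{"type":"array","items":{"type":"array","items":{"type":"number"}}}},"force":{"type":"number"}},"required":["commands"]}

```bash
mkdir -p pics; python3 - <<'E'
from station import arm, viewer
import cv2,pickle
for n in("scene","top"):
    f=viewer.grab_frame(n); cv2.imwrite(f"pics/{n}0.png",f["image"]); pickle.dump(f,open(n+"0.pkl","wb"))
s=arm.get_state();print(s["t"],s["eef_pos"],s["ee_rot"],s["width"],arm.tip_reach)
E
```

```text
0.1 [0.20953505 0.64123039 0.24771094] [ 3.14010808e+00 -1.59000456e-04 -3.15861797e-01] 0.08747282443249792 0.022
```

View pics/top0.png

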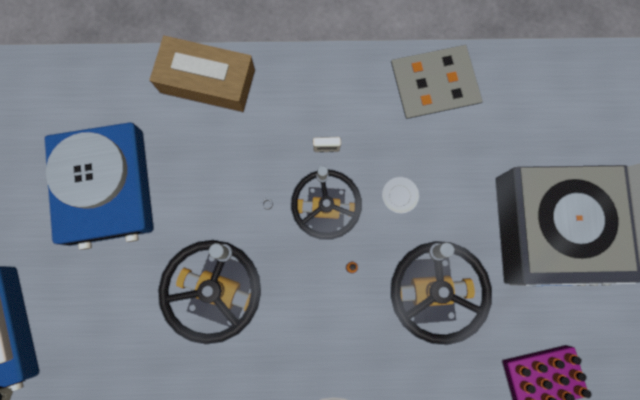

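View pics/scene0.png

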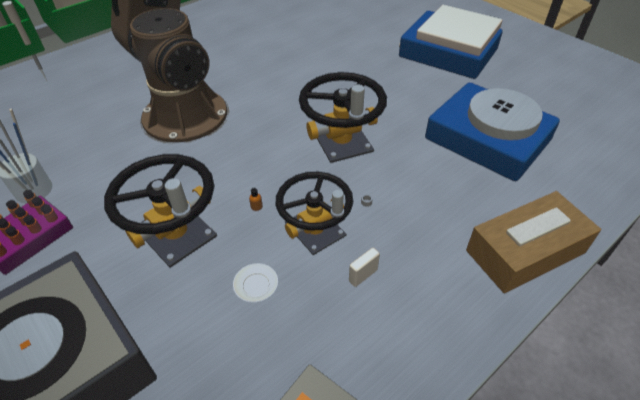

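The top view shows three wheels, at (209,291), (441,292) and (326,204). The one at (326,204) is clearly the smallest: its rim is about 70 px across against about 100 px. The vial is at (352,267), dish (401,195), timer (327,143) and collar (268,204). The handle top is at about (323,172). I'll measure it and confirm with a crop.

```bash
cat >h.py <<'E'
import numpy as np,cv2,pickle
def ray(f,px,z):
    R=cv2.Rodrigues(np.array(f["rvec"]))[0];t=np.array(f["tvec"]).ravel()
    u=np.linalg.inv(f["mtx"])@np.array([px[0],px[1],1.]);c=-R.T@t;d=R.T@u
    return c+d*(z-c[2])/d[2]
def proj(f,P): return cv2.projectPoints(np.array(P,float).reshape(-1,1,3),np.array(f["rvec"]),np.array(f["tvec"]),f["mtx"],None)[0].reshape(-1,2)
E
python3 - <<'E'
from h import *
f=pickle.load(open("top0.pkl","rb"));g=pickle.load(open("scene0.pkl","rb"))
im=f["image"];x0,y0=275,155
m=(im[155:250,275:375].max(2)<55).astype(np.uint8)
n,l,st,_=cv2.connectedComponentsWithStats(m);k=1+st[1:,4].argmax();print(st[k])
c=max(cv2.findContours((l==k).astype(np.uint8),0,1)[0],key=cv2.contourArea)
(cx,cy),ax,an=cv2.fitEllipse(cv2.convexHull(c));cx+=x0;cy+=y0
hub=ray(f,(cx,cy),.098);print("rim px",cx,cy,ax,"centre",hub, "diam",np.linalg.norm(ray(f,(cx+ax[0]/2,cy),.098)-ray(f,(cx-ax[0]/2,cy),.098)))
for n_,p,z in(("hubnut",(326.5,204),.114),("handletop",(323,172.5),.16),("vial",(352,267),.058),("dish",(401,195),.015),("timer",(327,141),.062),("collar",(268,204),.016)):
    P=ray(f,p,z);print(n_,P.round(4),"r",np.hypot(P[0]-hub[0],P[1]-hub[1]).round(4),"ang",np.degrees(np.arctan2(P[1]-hub[1],P[0]-hub[0])).round(1),"scene px",proj(g,P).round(0))
print("cam",ray(f,(320,200),0), [ray(f,p,0).round(2) for p in((0,0),(639,399))])
for w in((209,291),(441,292)): print(ray(f,w,.12).round(3))
a=cv2.resize(im[125:285,250:430],None,fx=3,fy=3,interpolation=2)
b=cv2.resize(g["image"][150:290,230:400],(0,0),fx=3,fy=3,interpolation=2)
cv2.imwrite("pics/crop.png",cv2.resize(im[125:285,250:430],None,fx=3.7,fy=3.7,interpolation=2))
E
```

```text
[ 17  17  25  55 353]
rim px 306.6164035797119 198.50473022460938 (27.649967193603516, 54.50350570678711) centre [0.56740095 0.05090929 0.098     ] diam 0.061630350504337926
hubnut [0.5517 0.0072 0.114 ] r 0.0465 ang -109.8 scene px [[313. 194.]]
handletop [0.6119 0.0143 0.16  ] r 0.0576 ang -39.4 scene px [[335. 193.]]
vial [ 0.4154 -0.049   0.058 ] r 0.1819 ang -146.7 scene px [[254. 190.]]
dish [ 0.5867 -0.1758  0.015 ] r 0.2276 ang -85.1 scene px [[254. 283.]]
timer [0.7105 0.0018 0.062 ] r 0.1513 ang -18.9 scene px [[364. 259.]]
collar [0.5698 0.1454 0.016 ] r 0.0946 ang 88.6 scene px [[365. 198.]]
cam [0.5802132  0.02021164 0.        ] [array([1.12, 0.85, 0.  ]), array([ 0.11, -0.7 ,  0.  ])]
[0.369 0.258 0.12 ]
[ 0.358 -0.231  0.12 ]
```

View pics/crop.png

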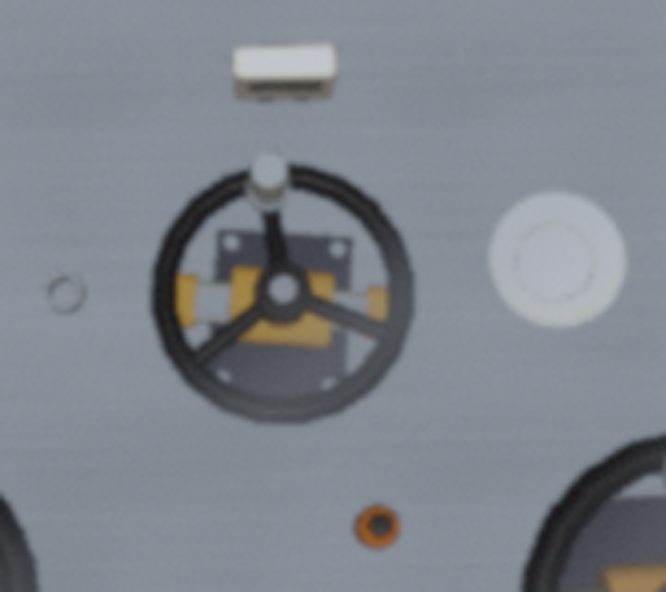

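The crop confirms it: at 160 mm across, the small wheel is the one meant. Its hub nut is at (326.8,203.1) and its handle top at (322.4,170.4). That puts the hub at about (0.553, 0.007) and the handle at about 8° with r = 62 mm, as specified. I'll close the fingers, rise and travel.

Request:
{"name": "apply_moves", "arguments": {"commands": [[[1,0,0,0.15,0],[1,0,0,0.15,0],[1,0.08,-0.12,0,-0.046],[1,0.08,-0.12,0,-0.046],[1,0.08,-0.12,0,-0.046],[1,0.08,-0.12,0,-0.046],[1,0.08,-0.12,0,-0.046],[1,0.08,-0.12,0,-0.046],[1,0.08,-0.12,0,-0.046],[1,0.08,-0.12,0,-0.046],[1,0.08,-0.12,0,-0.046],[1,0.08,-0.12,0,-0.046]]], "force": 20}}

```text
t: 1.3
eef_pos: [0.37, 0.4004, 0.3083]
ee_rot: [3.141, -0.001, -1.767]
force: [0.9, -0.4, -0.1]
width: 0.0012
gripper_force: 0.0
```

Request:
{"name": "apply_moves", "arguments": {"commands": [[[1,0.08,-0.12,0,-0.046],[1,0.08,-0.12,0,-0.046],[1,0.08,-0.12,0,-0.046],[1,0.08,-0.12,0,-0.046],[1,0.08,-0.12,0,-0.046],[1,0.08,-0.12,0,-0.046],[1,0.08,-0.12,0,-0.046],[1,0.08,-0.12,0,-0.046],[1,0.08,-0.12,0,-0.046],[1,0.08,-0.12,0,-0.046],[1,0.08,-0.12,0,-0.046],[1,0.08,-0.12,0,-0.046]]]}}

```text
t: 2.5
eef_pos: [0.562, 0.1125, 0.3083]
ee_rot: [-3.141, -0.0, 2.782]
force: [0.3, 0.7, -0.6]
width: 0.0003
gripper_force: 0.0
```

Request:
{"name": "apply_moves", "arguments": {"commands": [[[1,0.073,-0.132,0,-0.046],[1,0.073,-0.132,0,-0.046],[1,0.073,-0.132,0,-0.046],[1,0.073,-0.132,0,-0.046],[1,0.073,-0.132,0,-0.046],[1,0,0,-0.15,0],[1,0,0,-0.15,0],[1,0,0,-0.15,0],[1,0,0,0,0]]]}}

```text
t: 3.4
eef_pos: [0.632, -0.0188, 0.2137]
ee_rot: [-3.134, -0.003, 2.065]
force: [-0.2, -0.1, -0.9]
width: 0.0005
gripper_force: 0.0
```

```bash
python3 - <<'E'
from h import *
from station import arm,viewer
f=viewer.grab_frame("wrist");cv2.imwrite("pics/w1.png",f["image"]);pickle.dump(f,open("w1.pkl","wb"))
s=arm.get_state();print(s["eef_pos"],s["q"],proj(f,[[.6158,.0155,.16],[.5537,.0066,.114]]))
E
```

```text
[ 0.63348177 -0.01874691  0.21669624] [ 2.77779482e-01  3.15258706e-01 -1.25983552e-01 -1.79022644e-04
 -1.13421254e+00 -2.92471074e+00] [[321.77972583 176.38008402]
 [245.32309535 136.56358947]]
```

View pics/w1.png

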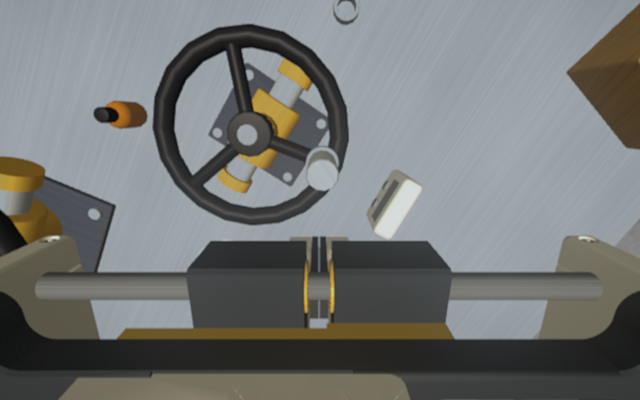

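The wrist view shows the handle top at about (322,172) and the hub at (247,134), within a few px of the prediction. No loose thing is near the path. Next I work out the pushing rows.

```bash
cat >plan.py <<'E'
import sys;from h import *
from station import arm
def pose(phi,d,hub=(.5535,.0068),R=.062):
    th=np.radians(phi+90+20-40*(phi-8)/360); p=np.radians(phi)
    return np.array([hub[0]+R*np.cos(p)-d*np.cos(th),hub[1]+R*np.sin(p)-d*np.sin(th),th-2*np.pi])
def rows(seq):
    s=arm.get_state();e=s["eef_pos"];y=s["ee_rot"][2]
    t0=pose(*seq[0])[2]; y=t0+(y-t0+np.pi)%(2*np.pi)-np.pi
    c=np.array([e[0]/.2,e[1]/.2,y/np.pi]);out=[]
    for q in seq:
        t=pose(*q)/[.2,.2,np.pi];r=np.round(t-c,3);c=c+r;out.append([1,*r[:2].tolist(),0,float(r[2])])
    print(out,"z",e[2],"q6",s["q"][5],"F",s["force"])
E
python3 - <<'E'
from plan import *
rows([(8,.040),(8,.034),(8,.028),(8,.022),(8,.0205),(14,.0205),(20,.0205),(26,.0205)])
E
```

```text
[[1, 0.001, -0.006, 0, -0.002], [1, -0.014, 0.027, 0, 0.0], [1, -0.014, 0.026, 0, 0.0], [1, -0.014, 0.027, 0, 0.0], [1, -0.004, 0.006, 0, 0.0], [1, 0.002, 0.037, 0, 0.03], [1, -0.002, 0.037, 0, 0.029], [1, -0.005, 0.036, 0, 0.03]] z 0.21669624355483352 q6 -2.9247107378053503 F [ 0.19538293 -0.45434695  0.78586209]
```

Request:
{"name": "apply_moves", "arguments": {"commands": [[[1,0,-0.006,-0.17,0],[1,0,0,-0.17,0],[1,0,0,0,0],[1,-0.014,0.027,0,0],[1,-0.014,0.026,0,0],[1,-0.014,0.027,0,0],[1,-0.004,0.006,0,0],[1,0.002,0.037,0,0.03],[1,-0.002,0.037,0,0.03],[1,-0.005,0.036,0,0.03]]]}}

```text
t: 4.45
eef_pos: [0.6255, 0.0195, 0.1523]
ee_rot: [3.14, 0.002, 2.353]
force: [1.7, -2.6, 3.2]
width: 0.0003
gripper_force: 1.9
```

```bash
python3 - <<'E'
from plan import *
from station import viewer
print(arm.get_state()["eef_pos"],pose(26,.0205))
f=viewer.grab_frame("scene");cv2.imwrite("pics/s1.png",cv2.resize(f["image"][100:270,200:440],None,fx=3,fy=3))
rows([(a,.0205) for a in range(32,99,6)])
E
```

```text
[0.62550999 0.01950915 0.15229506] [ 0.62346573  0.01923255 -3.94444411]
[[1, -0.018, 0.029, 0, 0.023], [1, -0.013, 0.034, 0, 0.03], [1, -0.016, 0.033, 0, 0.03], [1, -0.02, 0.03, 0, 0.029], [1, -0.022, 0.029, 0, 0.03], [1, -0.025, 0.025, 0, 0.03], [1, -0.028, 0.024, 0, 0.029], [1, -0.029, 0.02, 0, 0.03], [1, -0.032, 0.016, 0, 0.029], [1, -0.033, 0.014, 0, 0.03], [1, -0.034, 0.01, 0, 0.03], [1, -0.035, 0.006, 0, 0.029]] z 0.15213924799963402 q6 -2.6993861440483697 F [-0.27802676 -0.40932839  0.78731778]
```

View pics/s1.png

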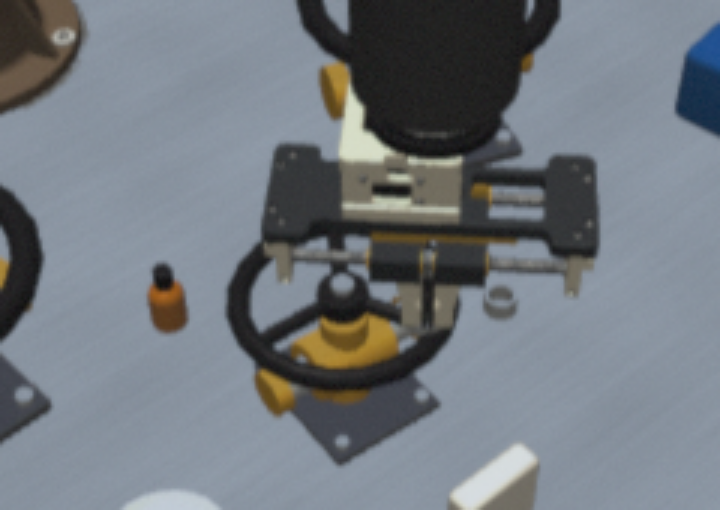

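The crop shows the closed fingers at the rim, around (430,300), with the handle hidden behind them. The force reading of about 3 N confirms the push. I'll carry on round.

Request:
{"name": "apply_moves", "arguments": {"commands": [[[1,-0.018,0.029,0,0.023],[1,-0.013,0.034,0,0.03],[1,-0.016,0.033,0,0.03],[1,-0.02,0.03,0,0.029],[1,-0.022,0.029,0,0.03],[1,-0.025,0.025,0,0.03],[1,-0.028,0.024,0,0.029],[1,-0.029,0.02,0,0.03],[1,-0.032,0.016,0,0.029],[1,-0.033,0.014,0,0.03],[1,-0.034,0.01,0,0.03],[1,-0.035,0.006,0,0.029]]]}}

```text
t: 5.7
eef_pos: [0.5651, 0.075, 0.152]
ee_rot: [3.141, 0.005, -2.836]
force: [4.4, 1.8, 1.9]
width: 0.0009
gripper_force: 2.2
```

```bash
python3 - <<'E'
from plan import *
from station import viewer
print(arm.get_state()["eef_pos"],pose(98,.0205))
f=viewer.grab_frame("wrist");cv2.imwrite("pics/w2.png",f["image"]);pickle.dump(f,open("w2.pkl","wb"))
rows([(a,.0205) for a in range(104,171,6)])
E
```

```text
[0.56508638 0.07503625 0.15200385] [ 0.56436793  0.07453147 -2.82743339]
[[1, -0.033, 0.001, 0, 0.031], [1, -0.035, -0.001, 0, 0.029], [1, -0.035, -0.004, 0, 0.03], [1, -0.034, -0.008, 0, 0.03], [1, -0.033, -0.012, 0, 0.029], [1, -0.031, -0.015, 0, 0.03], [1, -0.03, -0.018, 0, 0.029], [1, -0.027, -0.021, 0, 0.03], [1, -0.026, -0.023, 0, 0.03], [1, -0.022, -0.026, 0, 0.029], [1, -0.02, -0.028, 0, 0.03], [1, -0.017, -0.03, 0, 0.03]] z 0.15189068266865463 q6 -1.7353833068471307 F [1.39776266 2.33590097 1.84721734]
```

View pics/w2.png

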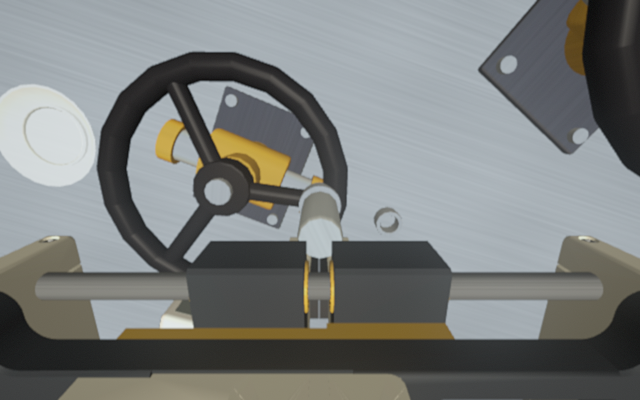

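The wrist view shows the handle at about (320,220), centred on the closed fingers. The contact is good, so I continue.

Request:
{"name": "apply_moves", "arguments": {"commands": [[[1,-0.033,0.001,0,0.031],[1,-0.035,-0.001,0,0.029],[1,-0.035,-0.004,0,0.03],[1,-0.034,-0.008,0,0.03],[1,-0.033,-0.012,0,0.029],[1,-0.031,-0.015,0,0.03],[1,-0.03,-0.018,0,0.029],[1,-0.027,-0.021,0,0.03],[1,-0.026,-0.023,0,0.03],[1,-0.022,-0.026,0,0.029],[1,-0.02,-0.028,0,0.03],[1,-0.017,-0.03,0,0.03]]]}}

```text
t: 6.95
eef_pos: [0.4956, 0.0373, 0.1515]
ee_rot: [-3.14, 0.002, -1.716]
force: [0.8, 3.9, 2.2]
width: 0.0003
gripper_force: 1.9
```

```bash
python3 - <<'E'
from plan import *
print(arm.get_state()["eef_pos"],pose(170,.0205))
rows([(a,.0205) for a in range(176,243,6)])
E
```

```text
[0.49558396 0.03729102 0.15154321] [ 0.49529497  0.03786668 -1.71042267]
[[1, -0.015, -0.028, 0, 0.031], [1, -0.01, -0.033, 0, 0.03], [1, -0.007, -0.033, 0, 0.03], [1, -0.003, -0.034, 0, 0.029], [1, 0.0, -0.033, 0, 0.03], [1, 0.004, -0.034, 0, 0.03], [1, 0.007, -0.032, 0, 0.029], [1, 0.011, -0.032, 0, 0.03], [1, 0.014, -0.03, 0, 0.029], [1, 0.016, -0.029, 0, 0.03], [1, 0.02, -0.026, 0, 0.03], [1, 0.022, -0.025, 0, 0.029]] z 0.15154320578940805 q6 -0.6159969558187094 F [0.82970459 3.9263369  2.15651725]
```

Request:
{"name": "apply_moves", "arguments": {"commands": [[[1,-0.015,-0.028,0,0.031],[1,-0.01,-0.033,0,0.03],[1,-0.007,-0.033,0,0.03],[1,-0.003,-0.034,0,0.029],[1,0,-0.033,0,0.03],[1,0.004,-0.034,0,0.03],[1,0.007,-0.032,0,0.029],[1,0.011,-0.032,0,0.03],[1,0.014,-0.03,0,0.029],[1,0.016,-0.029,0,0.03],[1,0.02,-0.026,0,0.03],[1,0.022,-0.025,0,0.029]]]}}

```text
t: 8.15
eef_pos: [0.5065, -0.037, 0.1511]
ee_rot: [-3.141, 0.0, -0.595]
force: [-2.3, 3.8, 3.7]
width: 0.0003
gripper_force: 2.0
```

```bash
python3 - <<'E'
from plan import *
print(arm.get_state()["eef_pos"],pose(242,.0205))
rows([(a,.0205) for a in range(248,315,6)])
E
```

```text
[ 0.50654862 -0.03701429  0.1510853 ] [ 0.50739749 -0.0364793  -0.59341195]
[[1, 0.029, -0.019, 0, 0.03], [1, 0.026, -0.019, 0, 0.03], [1, 0.028, -0.017, 0, 0.029], [1, 0.03, -0.013, 0, 0.03], [1, 0.031, -0.01, 0, 0.03], [1, 0.031, -0.006, 0, 0.029], [1, 0.032, -0.004, 0, 0.03], [1, 0.032, 0.0, 0, 0.03], [1, 0.032, 0.004, 0, 0.029], [1, 0.031, 0.006, 0, 0.03], [1, 0.03, 0.01, 0, 0.029], [1, 0.029, 0.013, 0, 0.03]] z 0.15108530406078574 q6 0.6627266174699553 F [-2.28016034  3.82820588  3.66213674]
```

Request:
{"name": "apply_moves", "arguments": {"commands": [[[1,0.029,-0.019,0,0.03],[1,0.026,-0.019,0,0.03],[1,0.028,-0.017,0,0.029],[1,0.03,-0.013,0,0.03],[1,0.031,-0.01,0,0.03],[1,0.031,-0.006,0,0.029],[1,0.032,-0.004,0,0.03],[1,0.032,0,0,0.03],[1,0.032,0.004,0,0.029],[1,0.031,0.006,0,0.03],[1,0.03,0.01,0,0.029],[1,0.029,0.013,0,0.03]]]}}

```text
t: 9.35
eef_pos: [0.5777, -0.0487, 0.1506]
ee_rot: [-3.141, 0.003, 0.523]
force: [-2.8, -1.9, 3.6]
width: 0.0
gripper_force: 2.0
```

```bash
python3 - <<'E'
from plan import *
from station import viewer
print(arm.get_state()["eef_pos"],pose(314,.0205))
f=viewer.grab_frame("wrist");cv2.imwrite("pics/w3.png",f["image"])
rows([(a,.0205) for a in (320,326,332,338,344,350,356,360,364,366)])
E
```

```text
[ 0.5777034  -0.04871669  0.15062625] [ 0.5788153  -0.04804907  0.52359878]
[[1, 0.028, 0.017, 0, 0.028], [1, 0.025, 0.018, 0, 0.03], [1, 0.023, 0.021, 0, 0.029], [1, 0.021, 0.023, 0, 0.03], [1, 0.019, 0.025, 0, 0.029], [1, 0.015, 0.027, 0, 0.03], [1, 0.013, 0.028, 0, 0.03], [1, 0.006, 0.02, 0, 0.019], [1, 0.006, 0.019, 0, 0.02], [1, 0.002, 0.01, 0, 0.01]] z 0.15060313235375444 q6 1.8464948612669312 F [-1.80273924  0.02038996  1.92504364]
```

View pics/w3.png

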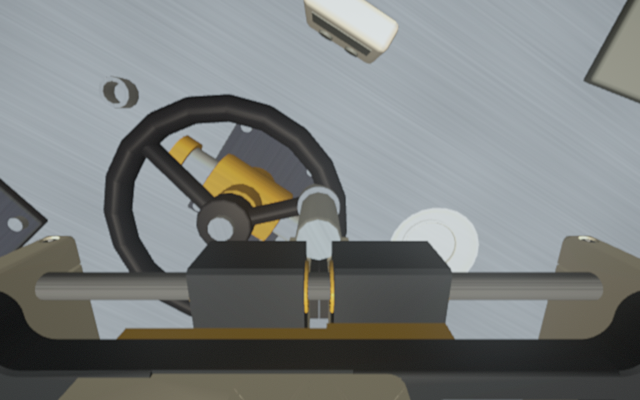

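The handle is still centred at about (320,220), about 50° short of its start. I'll do the final stretch, then back off.

Request:
{"name": "apply_moves", "arguments": {"commands": [[[1,0.028,0.017,0,0.028],[1,0.025,0.018,0,0.03],[1,0.023,0.021,0,0.029],[1,0.021,0.023,0,0.03],[1,0.019,0.025,0,0.029],[1,0.015,0.027,0,0.03],[1,0.013,0.028,0,0.03],[1,0.006,0.02,0,0.019],[1,0.006,0.019,0,0.02],[1,0.002,0.01,0,0.01],[1,0,0,0,0]]]}}

```text
t: 10.5
eef_pos: [0.6103, -0.0068, 0.1506]
ee_rot: [-3.141, 0.0, 1.322]
force: [-0.1, -2.1, -0.3]
width: 0.0005
gripper_force: 1.2
```

Request:
{"name": "apply_moves", "arguments": {"commands": [[[1,-0.02,-0.07,0,0],[1,-0.02,-0.07,0,0],[1,0,0,0.2,0],[1,0,0,0.2,0],[1,0,0,0.2,0],[1,0,-0.2,0.1,0],[1,0,-0.2,0,0],[1,0,-0.2,0,0],[1,0,-0.2,0,0],[1,0,-0.2,0,0],[1,0,0,0,0]]]}}

```text
t: 11.6
eef_pos: [0.6011, -0.2395, 0.29]
ee_rot: [-3.141, 0.0, 1.318]
force: [0.5, 0.5, 0.2]
width: 0.0002
gripper_force: 0.0
```

```bash
python3 - <<'E'
from plan import *
from station import viewer
f=viewer.grab_frame("top");pickle.dump(f,open("top1.pkl","wb"))
g=pickle.load(open("top0.pkl","rb"))
a=np.hstack([cv2.resize(x["image"][125:285,250:360],None,fx=3.5,fy=3.5,interpolation=2) for x in(g,f)])
cv2.imwrite("pics/cmp.png",a); print(arm.get_state()["eef_pos"])
E
```

```text
[ 0.60121498 -0.23776476  0.29002787]
```

View pics/cmp.png

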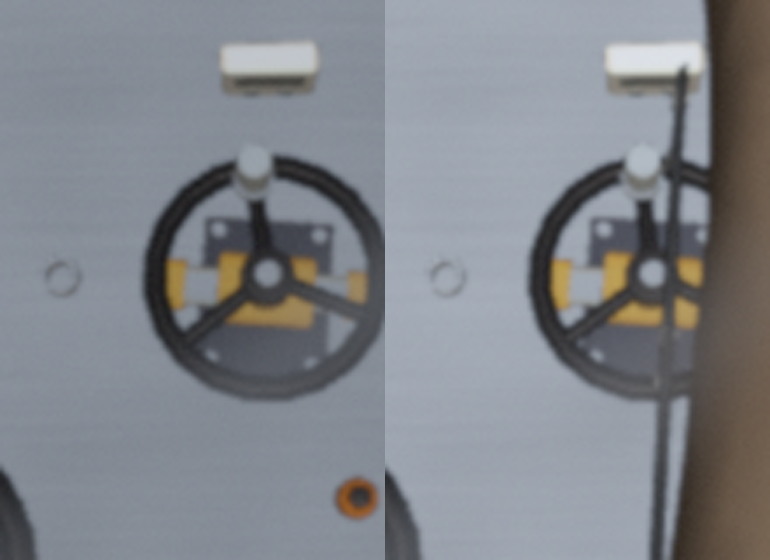

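Side by side, the handle top was at (254,160) and is now at (258,159), about 2 to 3 mm short of its start. Timer and collar haven't moved, and the hand is clear. I'm handing in.

```bash
python3 -c "
from station import arm
print(arm.job_done())"
```

```text
the job is handed in; nothing more can be done
None
```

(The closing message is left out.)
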